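# Clamp the heat-sink board in the test fixture and power it

## Task

Get the circuit board that carries the finned heat sink ready for its power test: throw the fixture's toggle clamp open, lay that board flat in the nest between its rails and let go, throw the clamp shut so it holds the board down, and only then switch the power on at the rocker. Leave the other board and the rest of the bench things where they are.

Things in the scene. Friction and masses are not known exactly. Their poses are not given: they have to be found in the camera images.
- fixture: Test fixture, fixed to the bench: aluminium base plate 235 x 100 mm, 12 mm thick, from x = -50 to x = +185 mm. Origin at bench height straight below the clamp's pivot; its x axis runs from the pivot to the nest, y across (the clamp's pivot axis), z up. The pivot is 50 mm above the bench, between two steel cheeks 37 mm apart over their outsides, 30 mm long and 60 mm high.
- nest (a point): Centre of the nest's floor, 107 mm from the pivot along the fixture's x and 20 mm above the bench (axes as the fixture's). The floor is for one 100 x 60 mm board, long side along x; steel rails standing 5 mm above the floor surround it, 3 mm clear of the board on every side. Nothing else stands over the nest while the clamp is open.
- clamp (a joint): Toggle clamp on the fixture, rad: 0 shut, 1.4 open, starts shut on the empty nest. Sprung over-centre: past the centre (0.7) it snaps to the nearer end and stays; about 5 N at the crossbar moves it. Its handle leans 40 degrees from upright towards the nest (+x) when shut, 40 degrees away (-x) when open: push it away from the nest to open, towards the nest to shut.
- clamp_foot (a point): Underside of the rubber foot (14 mm across) of the clamp's holding arm, 72 mm from the pivot. Shut, the arm lies level and the foot presses the board's bare end, 15 mm in from the edge (the joint then stops at about 0.03). Open, the arm stands 80 degrees up, clear of the nest.
- clamp_bar (a point): Centre of the black rubber crossbar on the end of the clamp's handle (a 12 mm bar, 100 mm from pivot to crossbar). The crossbar is 18 mm thick, 60 mm long, along the fixture's y. It is 126 mm above the bench and 64 mm to one or other side of the pivot at the ends of its swing, 150 mm above the bench at the centre.
- sink_board: Loose green circuit board on a black tray, 100 x 60 mm (x, y), 6 mm thick, about 120 g, with an aluminium finned heat sink standing at its centre: 36 mm along x, 28 mm across y, from 6 to 32 mm above the underside. Grip the heat sink across y. Origin at the centre of the underside, z up. Either end may go towards the clamp. It starts flat on the bench.
- coil_board: Loose board of the same size with a round copper coil (34 mm across, top at 26 mm) in place of the heat sink; leave it alone. Origin at the centre of the underside.
- switch_box: Grey power switch box, fixed to the bench, 86 x 64 mm, 40 mm high. Origin at the centre of its underside. The rocker on its top runs along its x axis.
- rocker (a joint): Black rocker switch plate on the switch box, 60 x 33 mm, rad: 0 is off (the end with a white dash, at the box's +x, stands up), 0.44 is on (that end down). Centre 0.22, where the plate's top is level, 56 mm above the bench; it snaps over beyond the centre and stays, taking about 6 N at the end. Starts off.
- on_end (a point): Where to press the rocker to switch it on: 24 mm from its pivot towards the box's +x, 56 mm above the bench (the plate's top here is 5 mm higher when off and 5 mm lower when on). Fixed to the box; does not move with the rocker.
- spool: White wire spool, 54 mm across, 32 mm high, standing; a bystander. Origin under its centre.
- flux_bottle: Small amber bottle, 44 mm across, 100 mm high; a bystander. Origin under its centre.
- screwdriver: Screwdriver lying on the bench, 190 mm long; a bystander. Origin under its middle.
Mind the look-alikes: they are no part of the job. Leave any green look-alike of the switch_box alone.

How it is judged:
On the way, in this order (a step that is already met when the one before it is completed fails the run):
1. the clamp is thrown open (value of joint clamp above 1.2 rad), for 0.2 s.
2. the heat-sink board lies flat in the nest, let go, the clamp still open (x of sink_board in the frame of nest between -0.006 and 0.006 m and y of sink_board in the frame of nest between -0.006 and 0.006 m and z of sink_board in the frame of nest below 0.003 m and angle between sink_board's own z axis and vertical below 0.06 rad and angle between the x axis of sink_board and the x axis of fixture, either way round below 0.12 rad and linear speed of sink_board below 0.01 m/s and contact force between the fingers and sink_board below 0.2 N and value of joint clamp above 1.2 rad), for 0.2 s.
3. the clamp is snapped shut on the board, the power still off (x of sink_board in the frame of nest between -0.006 and 0.006 m and y of sink_board in the frame of nest between -0.006 and 0.006 m and z of sink_board in the frame of nest below 0.003 m and angle between sink_board's own z axis and vertical below 0.06 rad and angle between the x axis of sink_board and the x axis of fixture, either way round below 0.12 rad and value of joint each of clamp, rocker below 0.1 rad), for 0.2 s.
4. the rocker is snapped on with the board clamped (x of sink_board in the frame of nest between -0.006 and 0.006 m and y of sink_board in the frame of nest between -0.006 and 0.006 m and z of sink_board in the frame of nest below 0.003 m and angle between sink_board's own z axis and vertical below 0.06 rad and angle between the x axis of sink_board and the x axis of fixture, either way round below 0.12 rad and value of joint clamp below 0.1 rad and value of joint rocker above 0.38 rad), for 0.2 s.
At the end, for the whole second after the job is handed in: Heat-sink board at rest, released, in the nest: within 6 mm of its centre, under 3 mm off the floor, level within 0.06 rad, square within 0.12 rad; clamp shut (below 0.1 rad), rocker on (above 0.38 rad); coil board, spool, bottle and screwdriver within 30 mm of their starts (all of step 4 and linear speed of sink_board below 0.01 m/s and contact force between the fingers and sink_board below 0.2 N and distance of each of coil_board, spool, flux_bottle, screwdriver from where it was at the start of the episode below 0.03 m); the robot touches nothing.
It fails at once if coil board disturbed (moved over 30 mm) (distance of coil_board from where it was at the start of the episode above 0.03 m).
It fails at once if spool disturbed (moved over 30 mm) (distance of spool from where it was at the start of the episode above 0.03 m).
It fails at once if flux bottle disturbed (moved over 30 mm) (distance of flux_bottle from where it was at the start of the episode above 0.03 m).
It fails at once if screwdriver disturbed (moved over 30 mm) (distance of screwdriver from where it was at the start of the episode above 0.03 m).
It fails at once if power switched on while the clamp is not shut (value of joint rocker above 0.3 rad and value of joint clamp above 0.15 rad).
It also fails if it takes over 59 s, if anything falls off the work surface, if the arm or the gripper's body presses on something with over 40 N, if the wrist force passes 120 N, or if a joint passes its speed limit or range.

## Robot

A 6-joint arm with a two-finger parallel gripper is mounted at the origin on the work surface. World frame = base frame: x ahead of the robot, y to its left, z up, the work surface at z = 0. Lengths are in m, angles in rad, forces in N, time in s.
With the tool pointing down it reaches from about 0.325 to 1 m from the base axis. Payload 5.1 kg.
Tool frame: the origin (TCP) lies midway between the tips of the shut fingers; the grasp point (between the pads) lies 19 mm behind it; x points along the fingers, y is the direction in which the jaws open and shut, and the axes are right-handed (so a half turn about x gives the same grasp; the last joint's range is limited). The gripper opens to 85 mm and grips with 20 to 120 N. Pads are 22 mm wide; open, the fingers measure 114 mm over their backs; the gripper's body (76 mm by 85 mm) begins 54 mm behind the grasp point. The pads swing forward as they close: fully open they stand 13 mm farther back than shut.
Start: joints at [-1.357, 0.124, 1.65, -0, 1.367, -0.083], TCP at [0.19, -0.622, 0.231] pointing down, gripper open.
Joint ranges: [-2.61, 2.61], [-1.02, 2.33], [0.03, 2.71], [-1.35, 4.49], [0.32, 2.68], [-2.91, 2.91]. Speed limits (rad/s): [2.57, 2.57, 3.14, 3.14, 3.14, 3.14].

## Interface

Orientations are given as a unit quaternion [x, y, z, w].
In Python, from workcell import bot gives the robot as it stands. The module is installed in compiled form; this text tells all that it offers.
- The arm moves only by the tool carry_out, never from a script. Its argument "motion" is a list of rows, each an object of numbers: "fingers": the closure, from -1 (fully open) to 1 (shut); "tx", "ty", "tz": the shift along the world's x, y, z in mm; "twist": the turn about the world's z in rad. A call has 1 to 5 rows; each row shifts and turns the commanded pose from where the row before left it; what a row does not reach is not made up. A row lasts 1/12 s, in which the tool goes at most 41.7 mm and 7.16 degrees, less where a joint would pass 70% of its speed; a pose out of reach is approached as far as the arm can. A call with a gripper value outside its range is refused whole. The fingers move at their own pace and stop on an object; "squeeze" is the grip in N (left out, the last holds). Time passes only in rows, so rows that do not move let the fingers close. It gives the time, the measured TCP pose, the force and the opening at its end, in the units of the state.
- bot.state(): the state, without advancing time (a new reading comes with each control period).
- bot.camera(name): name is "scene" or "top"; returns a dict with "frame" (384x512x3 uint8, red, green, blue), "camera_matrix" (3x3 intrinsics, pixels), "R" (3x3) and "t" (3): a world point X has camera coordinates R X + t. Camera axes: x right, y down, z forward; pixel columns grow to the right and rows downward; lengths in m; the calibration is good to about 2 mm. A picture is of the moment at which its call begins. There is no depth.
- bot.sign_off(): hands the job in, once; it reports no verdict.
The state is a dict: "t": time; "joint_positions": joint angles; "qvel": joint speeds; "tau": joint torques, N m; "ee_pos": TCP position; "orientation": TCP orientation; "contact_force": force on the tool from outside, world axes, zero at the start; "ft_torque": the same for the moment, N m; "width": finger opening in m.
Only numpy, scipy, OpenCV 4.12 (cv2) and the standard library are available. Lean on these libraries where they do the work, as an engineer would, in place of code of your own. Each camera call takes 0.05 s, during which the arm holds its last target. There are 200 camera calls.

## Working session

There is one attempt and no reset: what is moved stays moved. The work goes in short steps, Python scripts to look and compute and a tool call to move; the robot and the scene stay as the last step left them, time stands still between calls to the robot, and variables do not carry over. Pictures are saved under pics/ and viewed, about 8 in all and at most 12, crops included, and the job is handed in when it is done.

Besides the shell and the picture viewer there is one more tool, called after "Emit:" in YAML: its name, and indented under it one key for each argument. carry_out: Moves the arm, as the interface text tells. Its arguments: {"type":"object","properties":{"motion":{"type":"array"},"squeeze":{"type":"number"}},"required":["motion"]}

```bash
mkdir -p pics; cat > h.py <<'E'
import numpy as np, cv2, pickle
from workcell import bot
def snap(name, fn, crop=None, scale=1):
    c=bot.camera(name); im=c["frame"][:,:,::-1].copy(); pickle.dump(c,open(f"{name}.pkl","wb"))
    if crop: x0,y0,x1,y1=crop; im=im[y0:y1,x0:x1]
    if scale!=1: im=cv2.resize(im,None,fx=scale,fy=scale,interpolation=cv2.INTER_CUBIC)
    cv2.imwrite("pics/"+fn,im); return c
def ray(c,u,v,z):
    K,R,t=map(np.array,(c["camera_matrix"],c["R"],c["t"]))
    d=R.T@np.linalg.solve(K,[u,v,1]); o=-R.T@t
    return o+d*(z-o[2])/d[2]
def proj(c,X):
    K,R,t=map(np.array,(c["camera_matrix"],c["R"],c["t"])); p=K@(R@np.array(X)+t); return p[:2]/p[2]
E
python3 - <<'E'
from h import *
for n in("top","scene"):
    c=snap(n,n+"0.png",scale=1.5); print(n,c["camera_matrix"],-np.array(c["R"]).T@c["t"])
print(bot.state())
E
```

```text
top [[486.17782883   0.         250.39764412]
 [  0.         486.17782883 184.31272853]
 [  0.           0.           1.        ]] [0.27578321 0.03672988 1.34284897]
scene [[491.28666125   0.         258.59981107]
 [  0.         491.28666125 190.63856688]
 [  0.           0.           1.        ]] [ 1.27377921 -0.52801583  1.04472445]
{'t': 0.1, 'joint_positions': array([-1.35659849e+00,  1.24459174e-01,  1.65152020e+00, -1.81021392e-05,
        1.36750631e+00, -8.26244653e-02]), 'qvel': array([-0.00034695, -0.00174344, -0.00475564,  0.00078506,  0.00028656,
        0.0010972 ]), 'tau': array([ 1.08375367e-03, -4.24932003e+01, -3.66652608e+01, -7.59067962e-05,
        3.95179843e-03,  5.37574252e-06]), 'ee_pos': array([ 0.18994984, -0.62105555,  0.23017365]), 'orientation': array([-0.69928299, -0.10522638,  0.69938349, -0.10389152]), 'contact_force': array([-0.43045902, -0.69201704,  1.07128695]), 'ft_torque': array([-0.01079254, -0.05622477, -0.06622438]), 'width': 0.08559278991881268}
```

View pics/top0.png

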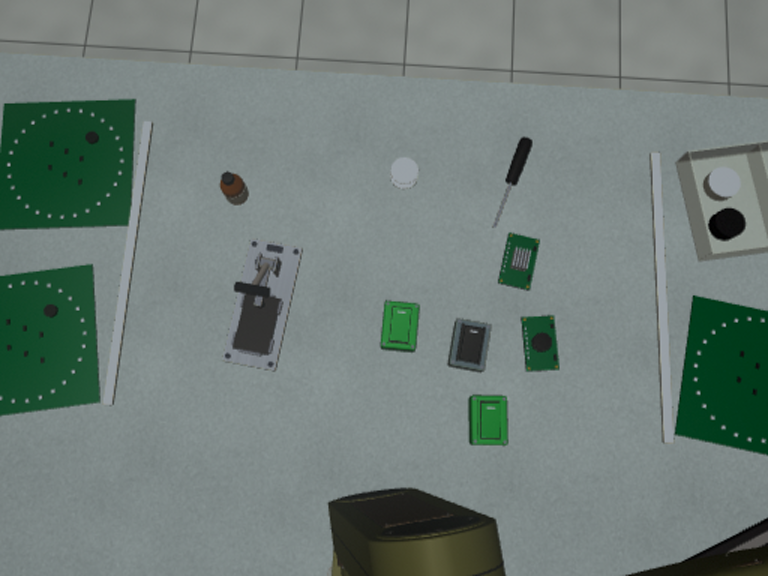

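View pics/scene0.png

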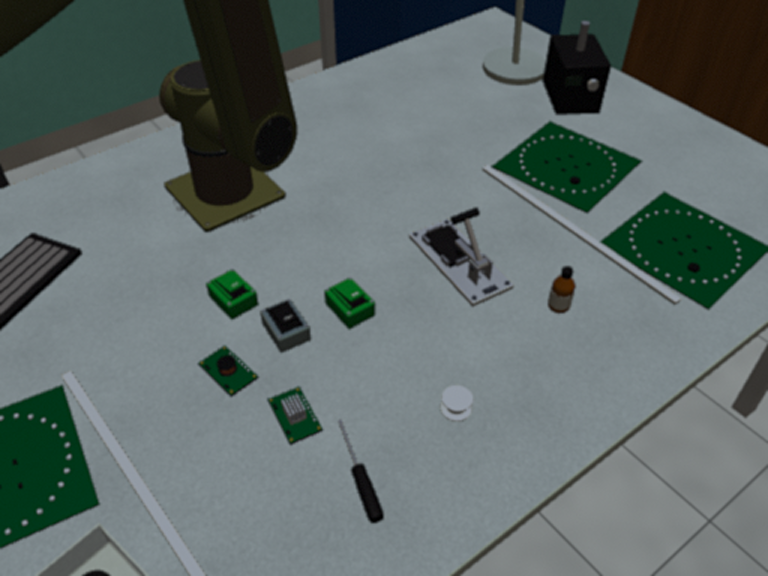

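The top view shows these candidates, in 1.5x pixels:
- **Boards:** the finned heat-sink board is at (519,261), and the coil look-alike is at (541,343).
- **Switch boxes:** the grey box is at (470,343), with green look-alikes at (400,325) and (489,419).
- **Fixture:** at (262,305), with its pivot end at the top and the nest below.

I choose the board at (519,261) and the grey box, and will check both in a close crop.

```bash
python3 - <<'E'
from h import *
c=pickle.load(open("top.pkl","rb")); im=c["frame"][:,:,::-1]
f=lambda x0,y0,w,h:cv2.resize(im[y0:y0+h,x0:x0+w],None,fx=6,fy=6,interpolation=cv2.INTER_CUBIC)
a=f(145,155,60,96); b=f(295,150,73,96)
cv2.imwrite("pics/crop1.png",np.hstack([a,b]))
E
```

```text
(no output)
```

View pics/crop1.png

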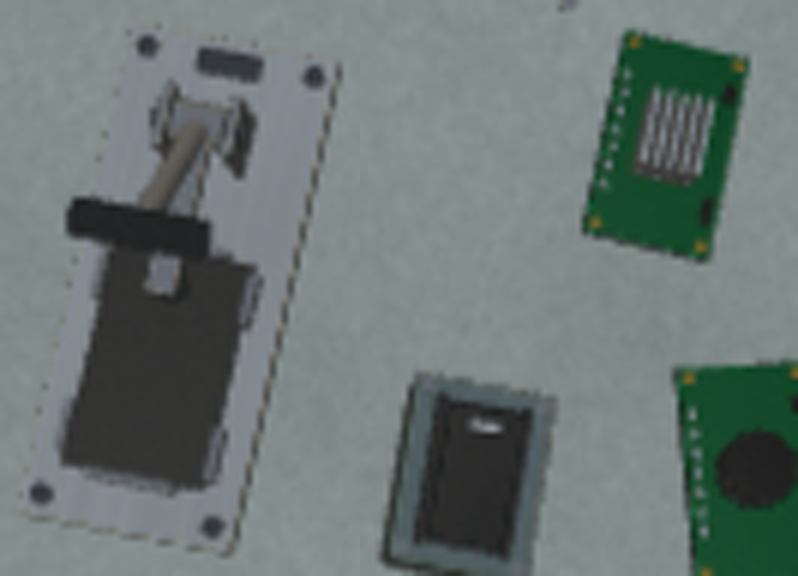

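The crop confirms the choice: the finned sink is on the board at (665,145), and the grey box has its white dash at (487,427), so its +x points up the image. The corners can be read from it.

```bash
cat > fit.py <<'E'
from h import *
from scipy.optimize import least_squares
def fit(c,pts,model,z):
    W=np.array([ray(c,u,v,z)[:2] for u,v in pts]); m=np.array(model)
    def T(p): s,k=np.sin(p[2]),np.cos(p[2]); return m@np.array([[k,s],[-s,k]])+p[:2]
    r=least_squares(lambda p:(T(p)-W).ravel(),[*(W.mean(0)-m.mean(0)),0 if z!=.012 else np.pi]) 
    return r.x,np.round((T(r.x)-W)*1e3,1).tolist()
E
python3 - <<'E'
from fit import *
c=pickle.load(open("top.pkl","rb"))
L=lambda P:[(145+(x+.5)/6-.5,155+(y+.5)/6-.5) for x,y in P]
Rr=lambda P:[(295+(x-360+.5)/6-.5,150+(y+.5)/6-.5) for x,y in P]
# fixture x points image-down = world -x ; image left = world +y = fixture -y
print("fix",fit(c,L([(128,30),(340,62),(232,553),(22,515)]),[(-.05,-.05),(-.05,.05),(.185,.05),(.185,-.05)],.012))
b=fit(c,Rr([(625,30),(748,58),(708,262),(583,233)]),[(.05,.03),(.05,-.03),(-.05,-.03),(-.05,.03)],.006);print("board",b)
print("box",fit(c,Rr([(418,374),(556,398),(530,575),(385,563)]),[(.043,.032),(.043,-.032),(-.043,-.032),(-.043,.032)],.040))
for n,P,z in(("pivotL",L([(205,110)]),.05),("bar",L([(140,227)]),.135),("sinkctr",Rr([(676,135)]),.032),("dash",Rr([(487,427)]),.061)): print(n,ray(c,*P[0],z))
E
```

```text
fix (array([0.56188767, 0.26104039, 3.02886868]), [[2.1, -0.8], [-0.2, 1.1], [-1.2, -1.2], [-0.8, 0.9]])
board (array([ 0.6086081 , -0.20362352, -0.1666937 ]), [[-0.5, 0.4], [-0.5, -0.3], [0.5, -0.4], [0.5, 0.3]])
box (array([ 0.44176282, -0.11497087, -0.09821168]), [[1.0, 1.4], [1.6, 0.1], [-3.9, -0.3], [1.3, -1.1]])
pivotL [0.57016796 0.25926697 0.05      ]
bar [0.4984524  0.26710339 0.135     ]
sinkctr [ 0.60716663 -0.20339085  0.032     ]
dash [ 0.46162175 -0.11813197  0.061     ]
```

```bash
python3 - <<'E'
from h import *
from scipy.spatial.transform import Rotation as Ro
M=Ro.from_quat(bot.state()["orientation"]).as_matrix(); print(M.round(3))
y=M[:,1]; print("jaw axis angle",np.arctan2(y[1],y[0]))
E
```

```text
[[-0.     0.292 -0.956]
 [ 0.002 -0.956 -0.292]
 [-1.    -0.002 -0.   ]]
jaw axis angle -1.2739702205361974
```

Emit:
carry_out:
  motion:
    - {"tx": 35, "ty": 20, "fingers": 1}
    - {"tx": 35, "ty": 20, "fingers": 1}
    - {"tx": 35, "ty": 20, "fingers": 1}
    - {"tx": 35, "ty": 20, "fingers": 1}
    - {"tx": 35, "ty": 20, "fingers": 1}

```text
invalid input at $.motion[0]: expected keys fingers, tx, ty, tz, twist
```

Emit:
carry_out:
  motion:
    - {"tx": 36, "ty": 20, "tz": 0, "twist": -0.05, "fingers": 1}
    - {"tx": 36, "ty": 20, "tz": 0, "twist": -0.05, "fingers": 1}
    - {"tx": 36, "ty": 20, "tz": 0, "twist": -0.05, "fingers": 1}
    - {"tx": 36, "ty": 20, "tz": 0, "twist": -0.05, "fingers": 1}
    - {"tx": 36, "ty": 20, "tz": 0, "twist": -0.05, "fingers": 1}

```text
t: 0.52
ee_pos: [0.3712, -0.5202, 0.2308]
orientation: [-0.707, -0.016, 0.707, -0.015]
contact_force: [-0.5, -1.9, 0.7]
width: 0.0258
```

Emit:
carry_out:
  motion:
    - {"tx": 17, "ty": 36, "tz": 0, "twist": -0.03, "fingers": 1}
    - {"tx": 17, "ty": 36, "tz": 0, "twist": -0.03, "fingers": 1}
    - {"tx": 17, "ty": 36, "tz": 0, "twist": -0.03, "fingers": 1}
    - {"tx": 17, "ty": 36, "tz": 0, "twist": -0.03, "fingers": 1}
    - {"tx": 17, "ty": 36, "tz": 0, "twist": -0.04, "fingers": 1}

```text
t: 0.93
ee_pos: [0.4554, -0.3396, 0.2307]
orientation: [-0.706, 0.04, 0.706, 0.041]
contact_force: [0.0, -0.4, 0.7]
width: 0.0
```

Emit:
carry_out:
  motion:
    - {"tx": 0, "ty": 37, "tz": 0, "twist": 0, "fingers": 1}
    - {"tx": 0, "ty": 37, "tz": 0, "twist": 0, "fingers": 1}
    - {"tx": 0, "ty": 37, "tz": 0, "twist": 0, "fingers": 1}
    - {"tx": 0, "ty": 37, "tz": 0, "twist": 0, "fingers": 1}
    - {"tx": 0, "ty": 37, "tz": 0, "twist": 0, "fingers": 1}

```text
t: 1.35
ee_pos: [0.4545, -0.1547, 0.2308]
orientation: [-0.706, 0.04, 0.706, 0.04]
contact_force: [1.3, -0.0, 1.3]
width: -0.0003
```

Emit:
carry_out:
  motion:
    - {"tx": 0, "ty": 40, "tz": 0, "twist": 0, "fingers": 1}
    - {"tx": 0, "ty": 40, "tz": 0, "twist": 0, "fingers": 1}
    - {"tx": 0, "ty": 40, "tz": 0, "twist": 0, "fingers": 1}
    - {"tx": 0, "ty": 40, "tz": 0, "twist": 0, "fingers": 1}
    - {"tx": 0, "ty": 40, "tz": 0, "twist": 0, "fingers": 1}

```text
t: 1.77
ee_pos: [0.4544, 0.0453, 0.2311]
orientation: [0.706, -0.04, -0.706, -0.04]
contact_force: [0.7, -0.4, -0.3]
width: -0.0001
```

Emit:
carry_out:
  motion:
    - {"tx": 0, "ty": 40, "tz": 0, "twist": 0, "fingers": 1}
    - {"tx": 0, "ty": 40, "tz": 0, "twist": 0, "fingers": 1}
    - {"tx": 0, "ty": 40, "tz": 0, "twist": 0, "fingers": 1}
    - {"tx": 0, "ty": 40, "tz": 0, "twist": 0, "fingers": 1}
    - {"tx": 0, "ty": 40, "tz": 0, "twist": 0, "fingers": 1}

```text
t: 2.18
ee_pos: [0.4543, 0.2454, 0.231]
orientation: [-0.706, 0.04, 0.706, 0.04]
contact_force: [1.2, -0.3, 0.1]
width: -0.0002
```

Emit:
carry_out:
  motion:
    - {"tx": 0, "ty": 0, "tz": -38, "twist": 0, "fingers": 1}
    - {"tx": 0, "ty": 0, "tz": -38, "twist": 0, "fingers": 1}
    - {"tx": 0, "ty": 0, "tz": -38, "twist": 0, "fingers": 1}
    - {"tx": 0, "ty": 0, "tz": 0, "twist": 0, "fingers": 1}

```text
t: 2.52
ee_pos: [0.4489, 0.2414, 0.1083]
orientation: [-0.701, 0.042, 0.711, 0.037]
contact_force: [-0.9, -0.3, -0.9]
width: -0.0003
```

Emit:
carry_out:
  motion:
    - {"tx": 16, "ty": -2, "tz": 0, "twist": 0, "fingers": 1}
    - {"tx": 18, "ty": -2, "tz": 0, "twist": 0, "fingers": 1}
    - {"tx": 18, "ty": -2, "tz": 0, "twist": 0, "fingers": 1}
    - {"tx": 18, "ty": -2, "tz": 0, "twist": 0, "fingers": 1}
    - {"tx": 15, "ty": -2, "tz": 0, "twist": 0, "fingers": 1}

```text
t: 2.93
ee_pos: [0.5419, 0.234, 0.121]
orientation: [0.707, -0.039, -0.705, -0.041]
contact_force: [-0.9, 0.0, 0.8]
width: 0.0002
```

Emit:
carry_out:
  motion:
    - {"tx": 10, "ty": -1, "tz": 0, "twist": 0, "fingers": 1}
    - {"tx": 0, "ty": 0, "tz": 0, "twist": 0, "fingers": 1}

```text
t: 3.1
ee_pos: [0.5524, 0.2322, 0.1192]
orientation: [0.707, -0.04, -0.705, -0.041]
contact_force: [-0.2, 0.1, 1.5]
width: 0.0
```

Emit:
carry_out:
  motion:
    - {"tx": -20, "ty": -20, "tz": 0, "twist": 0, "fingers": 1}
    - {"tx": -20, "ty": -20, "tz": 20, "twist": 0, "fingers": 1}
    - {"tx": 0, "ty": -30, "tz": 25, "twist": 0, "fingers": 1}
    - {"tx": 0, "ty": -40, "tz": 0, "twist": 0, "fingers": 0}
    - {"tx": 0, "ty": -40, "tz": 0, "twist": 0, "fingers": -1}

```text
t: 3.52
ee_pos: [0.5103, 0.0818, 0.1651]
orientation: [0.708, -0.039, -0.704, -0.039]
contact_force: [0.8, -1.4, -0.4]
width: 0.0234
```

Emit:
carry_out:
  motion:
    - {"tx": 0, "ty": -40, "tz": 10, "twist": 0, "fingers": -1}
    - {"tx": 10, "ty": -40, "tz": 0, "twist": 0, "fingers": -1}
    - {"tx": 20, "ty": -30, "tz": 0, "twist": 0, "fingers": -1}
    - {"tx": 20, "ty": -30, "tz": 0, "twist": 0, "fingers": -1}

```text
t: 3.85
ee_pos: [0.5597, -0.0595, 0.1733]
orientation: [0.706, -0.04, -0.706, -0.04]
contact_force: [0.3, 1.1, 0.9]
width: 0.0722
```

```bash
python3 - <<'E'
from h import *
fx=np.array([.5619,.2610,0]);a=3.0289
X=np.array([np.cos(a),np.sin(a),0]);Y=np.array([-X[1],X[0],0])
ims=[]
for n in("top","scene"):
    c=bot.camera(n);pickle.dump(c,open(n+"1.pkl","wb")); f=lambda x,y,z:proj(c,fx+X*x+Y*y+[0,0,z])
    o=f(.07,0,.02).astype(int)-[40,45]; s=6
    im=cv2.resize(c["frame"][o[1]:o[1]+90,o[0]:o[0]+66,::-1],None,fx=s,fy=s,interpolation=cv2.INTER_CUBIC)
    for P,col in(([(.051,-.036,.025),(.163,-.036,.025),(.163,.036,.025),(.051,.036,.025)] and [(.054,-.033,.02),(.160,-.033,.02),(.160,.033,.02),(.054,.033,.02)],(0,255,255)),([(-.05,-.05,.012),(.185,-.05,.012),(.185,.05,.012),(-.05,.05,.012)],(0,0,255))):
        cv2.polylines(im,[np.array([((f(*p)-o+.5)*s) for p in P]).astype(np.int32)],True,col,1)
    ims.append(im)
cv2.imwrite("pics/ov.png",np.hstack(ims)); print(bot.state()["ee_pos"])
E
```

```text
[ 0.56141885 -0.06136543  0.17315976]
```

View pics/ov.png

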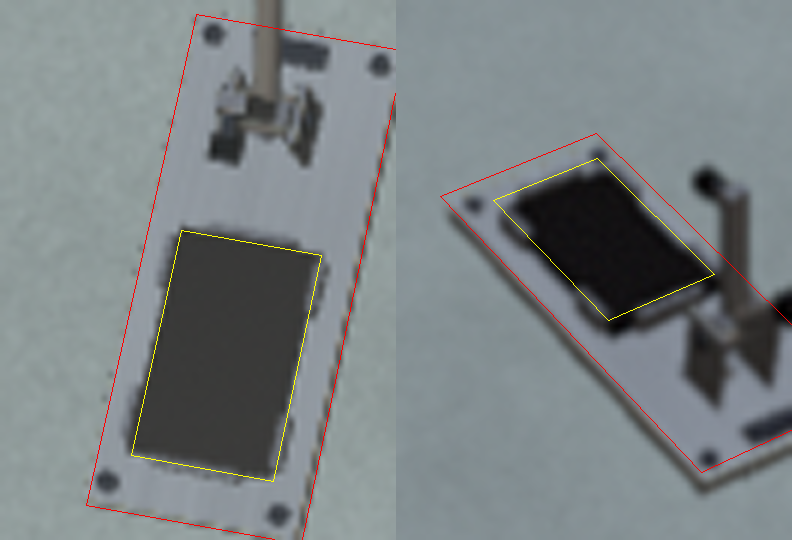

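The clamp is open: the handle leans away from the nest and the arm stands up. The nest overlay agrees within about 1–2 mm. I'll refine the nest by rectifying both pictures onto the floor plane.

```bash
python3 - <<'E'
from h import *
fx=np.array([.5619,.2610,0]);a=3.0289
X=np.array([np.cos(a),np.sin(a),0]);Y=np.array([-X[1],X[0],0])
out=[]
for n,z in(("top",.02),("scene",.02)):
    c=pickle.load(open(n+"1.pkl","rb"))
    q=[(.03,-.055),(.19,-.055),(.19,.055),(.03,.055)]
    src=np.float32([proj(c,fx+X*x+Y*y+[0,0,z]) for x,y in q]); s=3000
    dst=np.float32([((x-.03)*s,(y+.055)*s) for x,y in q])
    im=cv2.warpPerspective(c["frame"],cv2.getPerspectiveTransform(src,dst),(480,330),flags=cv2.INTER_CUBIC)[:,:,::-1].copy()
    g=cv2.cvtColor(im,cv2.COLOR_BGR2GRAY).astype(float)
    px=g[120:210].mean(0); py=g[:,150:320].mean(1)
    for nm,p,o in(("x",px,.03),("y",py,-.055)):
        m=(p[len(p)//2-30:len(p)//2+30].mean()+np.percentile(p,85))/2
        i=np.where(p<m)[0]; print(n,nm,"dark",(o+i[0]/s)*1e3,(o+i[-1]/s)*1e3)
    cv2.rectangle(im,(72,66),(390,264),(0,255,255),1); out.append(im)
cv2.imwrite("pics/rect.png",cv2.resize(np.vstack(out),None,fx=.9,fy=.9))
E
```

```text
top x dark 51.00000000000001 159.33333333333331
top y dark -35.0 32.66666666666667
scene x dark 39.33333333333333 156.66666666666669
scene y dark -31.66666666666666 38.666666666666664
```

View pics/rect.png

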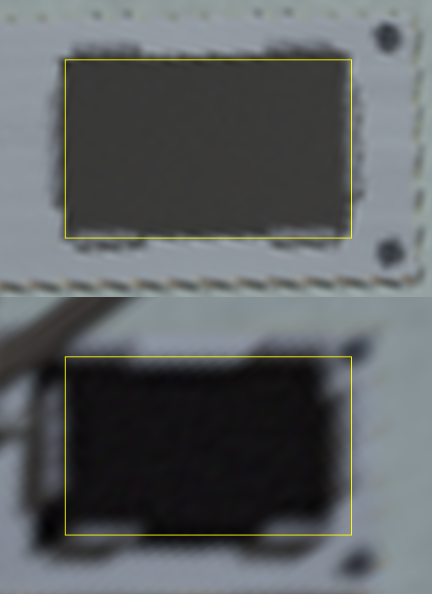

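The top view's nest outline fits within about 0.5 mm. The scene camera is 2–3 mm off, which is a calibration difference. Next I grasp the board.

Emit:
carry_out:
  motion:
    - {"tx": 12, "ty": -36, "tz": 0, "twist": -0.054, "fingers": -1}
    - {"tx": 12, "ty": -36, "tz": 0, "twist": 0, "fingers": -1}
    - {"tx": 12, "ty": -36, "tz": 0, "twist": 0, "fingers": -1}
    - {"tx": 11, "ty": -34, "tz": -10, "twist": 0, "fingers": -1}
    - {"tx": 0, "ty": 0, "tz": -30, "twist": 0, "fingers": -1}

```text
t: 4.37
ee_pos: [0.6113, -0.2056, 0.1385]
orientation: [0.709, -0.062, -0.7, -0.058]
contact_force: [0.5, -0.2, 1.1]
width: 0.0852
```

Emit:
carry_out:
  motion:
    - {"tx": 0, "ty": 0, "tz": -35, "twist": 0, "fingers": -1}
    - {"tx": 0, "ty": 0, "tz": -30, "twist": 0, "fingers": -1}
    - {"tx": 0, "ty": 0, "tz": -15, "twist": 0, "fingers": -1}
    - {"tx": 0, "ty": 0, "tz": 0, "twist": 0, "fingers": -1}

```text
t: 4.7
ee_pos: [0.6035, -0.1975, 0.0476]
orientation: [-0.701, 0.058, 0.708, 0.06]
contact_force: [-0.9, 0.5, 0.2]
width: 0.0854
```

Emit:
carry_out:
  motion:
    - {"tx": 0, "ty": 0, "tz": 0, "twist": 0, "fingers": -1}
    - {"tx": 0, "ty": 0, "tz": 0, "twist": 0, "fingers": -1}
    - {"tx": 0, "ty": 0, "tz": 0, "twist": 0, "fingers": -1}

```text
t: 4.95
ee_pos: [0.6089, -0.2, 0.0555]
orientation: [0.706, -0.059, -0.703, -0.058]
contact_force: [-0.1, 0.3, 0.8]
width: 0.0852
```

Emit:
carry_out:
  motion:
    - {"tx": 0, "ty": -3.5, "tz": -15, "twist": 0, "fingers": -1}
    - {"tx": 0, "ty": 0, "tz": -15, "twist": 0, "fingers": -1}
    - {"tx": 0, "ty": 0, "tz": -10, "twist": 0, "fingers": -1}
    - {"tx": 0, "ty": 0, "tz": -5, "twist": 0, "fingers": -1}
    - {"tx": 0, "ty": 0, "tz": 0, "twist": 0, "fingers": -1}

```text
t: 5.37
ee_pos: [0.6051, -0.2023, 0.0042]
orientation: [-0.703, 0.059, 0.706, 0.06]
contact_force: [-0.1, -0.2, -0.0]
width: 0.0852
```

Emit:
carry_out:
  motion:
    - {"tx": 0, "ty": 0, "tz": 0, "twist": 0, "fingers": 1}
    - {"tx": 0, "ty": 0, "tz": 0, "twist": 0, "fingers": 1}
    - {"tx": 0, "ty": 0, "tz": 0, "twist": 0, "fingers": 1}
    - {"tx": 0, "ty": 0, "tz": 0, "twist": 0, "fingers": 1}
    - {"tx": 0, "ty": 0, "tz": 0, "twist": 0, "fingers": 1}
  squeeze: 40

```text
t: 5.78
ee_pos: [0.6077, -0.2034, 0.0083]
orientation: [0.705, -0.059, -0.704, -0.059]
contact_force: [2.8, -2.0, 1.5]
width: 0.0273
```

Emit:
carry_out:
  motion:
    - {"tx": 0, "ty": 0, "tz": 0, "twist": 0, "fingers": 1}
    - {"tx": 0, "ty": 0, "tz": 0, "twist": 0, "fingers": 1}
    - {"tx": 0, "ty": 0, "tz": 0, "twist": 0, "fingers": 1}

```text
t: 6.03
ee_pos: [0.6077, -0.2033, 0.0082]
orientation: [0.705, -0.059, -0.704, -0.059]
contact_force: [0.4, 0.4, 3.8]
width: 0.027
```

Emit:
carry_out:
  motion:
    - {"tx": 0, "ty": 0, "tz": 10, "twist": 0, "fingers": 1}
    - {"tx": 0, "ty": 0, "tz": 20, "twist": 0, "fingers": 1}
    - {"tx": 0, "ty": 0, "tz": 30, "twist": 0, "fingers": 1}
    - {"tx": 0, "ty": 0, "tz": 30, "twist": 0, "fingers": 1}
    - {"tx": -12, "ty": 10, "tz": 30, "twist": 0.014, "fingers": 1}

```text
t: 6.45
ee_pos: [0.5955, -0.194, 0.1286]
orientation: [0.705, -0.054, -0.705, -0.054]
contact_force: [1.1, -0.5, 0.1]
width: 0.0275
```

Emit:
carry_out:
  motion:
    - {"tx": -16, "ty": 34, "tz": 0, "twist": 0.02, "fingers": 1}
    - {"tx": -16, "ty": 36, "tz": 0, "twist": 0.02, "fingers": 1}
    - {"tx": -16, "ty": 36, "tz": 0, "twist": 0, "fingers": 1}
    - {"tx": -16, "ty": 36, "tz": 0, "twist": 0, "fingers": 1}
    - {"tx": -16, "ty": 36, "tz": 0, "twist": 0, "fingers": 1}

```text
t: 6.87
ee_pos: [0.5134, -0.0137, 0.1272]
orientation: [-0.706, 0.04, 0.706, 0.04]
contact_force: [1.1, -0.2, -1.3]
width: 0.0272
```

Emit:
carry_out:
  motion:
    - {"tx": -15, "ty": 36, "tz": 0, "twist": 0, "fingers": 1}
    - {"tx": -15, "ty": 36, "tz": 0, "twist": 0, "fingers": 1}
    - {"tx": -15, "ty": 36, "tz": 0, "twist": 0, "fingers": 1}
    - {"tx": -15, "ty": 36, "tz": 0, "twist": 0, "fingers": 1}
    - {"tx": 0, "ty": 36, "tz": 0, "twist": 0, "fingers": 1}

```text
t: 7.28
ee_pos: [0.4518, 0.1662, 0.1268]
orientation: [-0.705, 0.04, 0.707, 0.04]
contact_force: [1.1, 0.3, -2.0]
width: 0.0272
```

Emit:
carry_out:
  motion:
    - {"tx": 0, "ty": 36, "tz": 0, "twist": 0, "fingers": 1}
    - {"tx": 0, "ty": 36, "tz": 0, "twist": 0, "fingers": 1}
    - {"tx": 0, "ty": 28, "tz": 0, "twist": 0, "fingers": 1}
    - {"tx": 0, "ty": 8, "tz": -20, "twist": 0, "fingers": 1}
    - {"tx": 0, "ty": 0, "tz": -30, "twist": 0, "fingers": 1}

```text
t: 7.7
ee_pos: [0.4573, 0.2766, 0.0807]
orientation: [0.709, -0.037, -0.704, -0.04]
contact_force: [-0.1, -0.3, -1.4]
width: 0.0269
```

Emit:
carry_out:
  motion:
    - {"tx": 0, "ty": 0, "tz": -20, "twist": 0, "fingers": 1}
    - {"tx": 0, "ty": 0, "tz": 0, "twist": 0, "fingers": 1}
    - {"tx": 0, "ty": 0, "tz": 0, "twist": 0, "fingers": 1}
    - {"tx": 0, "ty": 0, "tz": 0, "twist": 0, "fingers": 1}
    - {"tx": 0, "ty": 0, "tz": 0, "twist": 0, "fingers": 1}

```text
t: 8.12
ee_pos: [0.4565, 0.2733, 0.0594]
orientation: [0.707, -0.04, -0.705, -0.041]
contact_force: [0.6, -0.8, -0.7]
width: 0.0272
```

```bash
python3 - <<'E'
from h import *
fx=np.array([.5619,.2610,0]);a=3.0289
X=np.array([np.cos(a),np.sin(a),0]);Y=np.array([-X[1],X[0],0])
p=bot.state()["ee_pos"]; ims=[]
for n in("top","scene"):
    c=bot.camera(n);pickle.dump(c,open(n+"2.pkl","wb")); f=lambda b,x,y,z:proj(c,np.array([b[0],b[1],0])+X*x+Y*y+[0,0,z])
    o=f(fx,.107,0,.03).astype(int)-[33,37]; s=6
    im=cv2.resize(c["frame"][o[1]:o[1]+74,o[0]:o[0]+66,::-1],None,fx=s,fy=s,interpolation=cv2.INTER_CUBIC)
    for b,cx,h,z,col in((fx,.107,(.053,.033),.02,(0,255,255)),(p,0,(.05,.03),p[2]-.002,(0,0,255))):
        P=[f(b,cx+i*h[0],j*h[1],z) for i,j in((-1,-1),(1,-1),(1,1),(-1,1))]
        cv2.polylines(im,[((np.array(P)-o+.5)*s).astype(np.int32)],True,col,1)
    ims.append(im)
cv2.imwrite("pics/ov2.png",np.hstack(ims)); print(p)
E
```

```text
[0.45645229 0.27332835 0.05944772]
```

View pics/ov2.png

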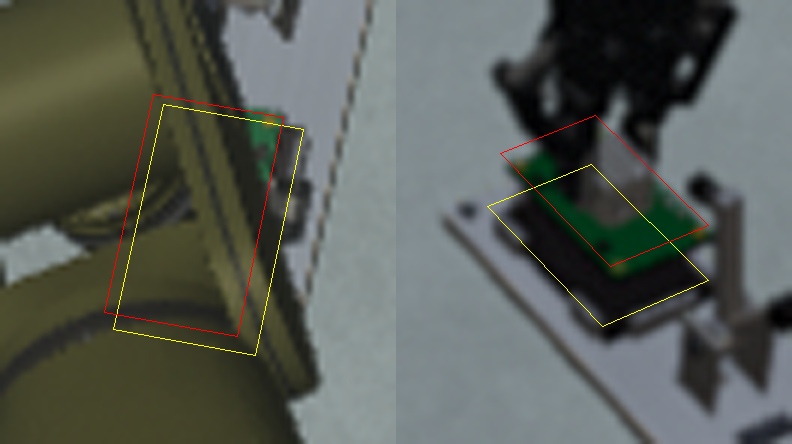

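The board hangs level in the grip. In the top view its corner at (285,120) matches the predicted (284,118). In the scene view, the board and nest show the same camera offset. So I lower slowly at the predicted position.

Emit:
carry_out:
  motion:
    - {"tx": -1.3, "ty": 0, "tz": -5, "twist": 0, "fingers": 1}
    - {"tx": 0, "ty": 0, "tz": -5, "twist": 0, "fingers": 1}
    - {"tx": 0, "ty": 0, "tz": -5, "twist": 0, "fingers": 1}
    - {"tx": 0, "ty": 0, "tz": -3, "twist": 0, "fingers": 1}
    - {"tx": 0, "ty": 0, "tz": 0, "twist": 0, "fingers": 1}

```text
t: 8.63
ee_pos: [0.4529, 0.2724, 0.0379]
orientation: [-0.705, 0.04, 0.707, 0.04]
contact_force: [0.7, 1.0, -1.2]
width: 0.0277
```

Emit:
carry_out:
  motion:
    - {"tx": 0, "ty": 0, "tz": -3, "twist": 0, "fingers": 1}
    - {"tx": 0, "ty": 0, "tz": -3, "twist": 0, "fingers": 1}
    - {"tx": 0, "ty": 0, "tz": -3, "twist": 0, "fingers": 1}
    - {"tx": 0, "ty": 0, "tz": -2, "twist": 0, "fingers": 1}
    - {"tx": 0, "ty": 0, "tz": 0, "twist": 0, "fingers": 1}

```text
t: 9.05
ee_pos: [0.4539, 0.273, 0.0283]
orientation: [0.706, -0.04, -0.706, -0.04]
contact_force: [-1.1, -0.4, -1.0]
width: 0.0276
```

Emit:
carry_out:
  motion:
    - {"tx": 0, "ty": 0, "tz": -1, "twist": 0, "fingers": 1}
    - {"tx": 0, "ty": 0, "tz": 0, "twist": 0, "fingers": 1}
    - {"tx": 0, "ty": 0, "tz": 0, "twist": 0, "fingers": 1}
    - {"tx": 0, "ty": 0, "tz": 0, "twist": 0, "fingers": 1}

```text
t: 9.38
ee_pos: [0.454, 0.2731, 0.0282]
orientation: [0.706, -0.04, -0.706, -0.04]
contact_force: [-2.7, -1.2, 5.5]
width: 0.0271
```

z = 0.0282 matches the grasp height plus 20 mm, and there is contact, so the board is seated. I release it and rise.

Emit:
carry_out:
  motion:
    - {"tx": 0, "ty": 0, "tz": 0, "twist": 0, "fingers": 0.2}
    - {"tx": 0, "ty": 0, "tz": 0, "twist": 0, "fingers": -0.2}
    - {"tx": 0, "ty": 0, "tz": 0, "twist": 0, "fingers": -0.2}
    - {"tx": 0, "ty": 0, "tz": 0, "twist": 0, "fingers": -0.2}
    - {"tx": 0, "ty": 0, "tz": 10, "twist": 0, "fingers": -0.2}

```text
t: 9.8
ee_pos: [0.4521, 0.2721, 0.0355]
orientation: [-0.705, 0.041, 0.707, 0.039]
contact_force: [-0.9, 0.1, -0.4]
width: 0.0512
```

Emit:
carry_out:
  motion:
    - {"tx": 0, "ty": 0, "tz": 20, "twist": 0, "fingers": -0.2}
    - {"tx": 0, "ty": 0, "tz": 35, "twist": 0, "fingers": -0.2}
    - {"tx": 0, "ty": 0, "tz": 40, "twist": 0, "fingers": -0.2}
    - {"tx": 0, "ty": -30, "tz": 35, "twist": 0, "fingers": 0}
    - {"tx": 0, "ty": -40, "tz": 30, "twist": 0, "fingers": 1}

```text
t: 10.22
ee_pos: [0.4547, 0.2134, 0.1934]
orientation: [0.708, -0.038, -0.704, -0.04]
contact_force: [0.5, 0.2, 0.8]
width: 0.032
```

Emit:
carry_out:
  motion:
    - {"tx": 20, "ty": -36, "tz": 0, "twist": 0, "fingers": 1}
    - {"tx": 40, "ty": 0, "tz": 0, "twist": 0, "fingers": 1}
    - {"tx": 40, "ty": 0, "tz": 0, "twist": 0, "fingers": 1}
    - {"tx": 40, "ty": 0, "tz": 0, "twist": 0, "fingers": 1}
    - {"tx": 0, "ty": 0, "tz": 0, "twist": 0, "fingers": 1}

```text
t: 10.63
ee_pos: [0.5989, 0.1753, 0.1878]
orientation: [0.706, -0.041, -0.706, -0.041]
contact_force: [0.1, -0.6, 0.1]
width: -0.0002
```

```bash
python3 - <<'E'
from h import *
fx=np.array([.5619,.2610,0]);a=3.0289
X=np.array([np.cos(a),np.sin(a),0]);Y=np.array([-X[1],X[0],0])
p=bot.state()["ee_pos"]; ims=[]
for n in("top","scene"):
    c=bot.camera(n);pickle.dump(c,open(n+"3.pkl","wb")); f=lambda b,x,y,z:proj(c,np.array([b[0],b[1],0])+X*x+Y*y+[0,0,z])
    o=f(fx,.07,0,.03).astype(int)-[33,45]; s=6
    im=cv2.resize(c["frame"][o[1]:o[1]+90,o[0]:o[0]+66,::-1],None,fx=s,fy=s,interpolation=cv2.INTER_CUBIC)
    P=[f(fx,.107+i*.05,j*.03,.026) for i,j in((-1,-1),(1,-1),(1,1),(-1,1))]
    cv2.polylines(im,[((np.array(P)-o+.5)*s).astype(np.int32)],True,(0,255,255),1)
    ims.append(im)
cv2.imwrite("pics/ov3.png",np.hstack(ims)); print(p)
E
```

```text
[0.59887054 0.17534653 0.1877982 ]
```

View pics/ov3.png

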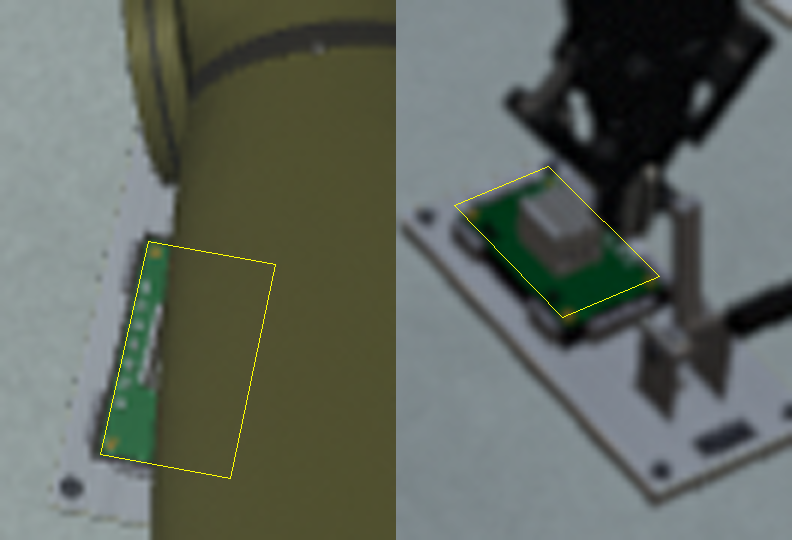

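The board lies flat in the nest, with its corners matching the predicted outline in the top view at (150,243) and (103,453). Next I go round behind the crossbar to shut the clamp.

Emit:
carry_out:
  motion:
    - {"tx": 35, "ty": 0, "tz": 0, "twist": 0, "fingers": 1}
    - {"tx": 35, "ty": 10, "tz": 0, "twist": 0, "fingers": 1}
    - {"tx": 0, "ty": 20, "tz": 0, "twist": 0, "fingers": 1}
    - {"tx": 0, "ty": 16, "tz": 0, "twist": 0, "fingers": 1}
    - {"tx": 0, "ty": 0, "tz": -15, "twist": 0, "fingers": 1}

```text
t: 11.15
ee_pos: [0.6646, 0.226, 0.1783]
orientation: [0.708, -0.038, -0.704, -0.04]
contact_force: [0.0, 0.3, 1.6]
width: 0.0001
```

Emit:
carry_out:
  motion:
    - {"tx": 0, "ty": 0, "tz": -15, "twist": 0, "fingers": 1}
    - {"tx": 0, "ty": 0, "tz": -15, "twist": 0, "fingers": 1}
    - {"tx": 0, "ty": 0, "tz": -15, "twist": 0, "fingers": 1}
    - {"tx": 0, "ty": 0, "tz": -9, "twist": 0, "fingers": 1}
    - {"tx": 0, "ty": 0, "tz": 0, "twist": 0, "fingers": 1}

```text
t: 11.57
ee_pos: [0.6612, 0.2213, 0.1154]
orientation: [-0.704, 0.041, 0.708, 0.039]
contact_force: [-0.4, -0.8, -1.1]
width: -0.0003
```

Emit:
carry_out:
  motion:
    - {"tx": -12, "ty": 1, "tz": 0, "twist": 0, "fingers": 1}
    - {"tx": -17, "ty": 2, "tz": 0, "twist": 0, "fingers": 1}
    - {"tx": -17, "ty": 2, "tz": 0, "twist": 0, "fingers": 1}
    - {"tx": -17, "ty": 2, "tz": 0, "twist": 0, "fingers": 1}
    - {"tx": -17, "ty": 2, "tz": 0, "twist": 0, "fingers": 1}

```text
t: 11.98
ee_pos: [0.5874, 0.2316, 0.1248]
orientation: [0.71, -0.039, -0.702, -0.042]
contact_force: [1.4, -0.3, 1.3]
width: 0.0001
```

Emit:
carry_out:
  motion:
    - {"tx": -10, "ty": 1, "tz": 0, "twist": 0, "fingers": 1}
    - {"tx": -10, "ty": 1, "tz": 0, "twist": 0, "fingers": 1}
    - {"tx": -10, "ty": 1, "tz": 0, "twist": 0, "fingers": 1}
    - {"tx": 0, "ty": 0, "tz": 0, "twist": 0, "fingers": 1}

```text
t: 12.32
ee_pos: [0.5517, 0.2345, 0.119]
orientation: [-0.705, 0.04, 0.707, 0.04]
contact_force: [-0.1, 0.3, -1.0]
width: -0.0001
```

Emit:
carry_out:
  motion:
    - {"tx": 10, "ty": -15, "tz": 10, "twist": 0, "fingers": 1}
    - {"tx": 0, "ty": -36, "tz": 15, "twist": 0, "fingers": 1}
    - {"tx": 0, "ty": -38, "tz": 10, "twist": 0, "fingers": 1}
    - {"tx": 0, "ty": -38, "tz": 0, "twist": 0, "fingers": 1}
    - {"tx": 0, "ty": -38, "tz": 0, "twist": 0, "fingers": 1}

```text
t: 12.73
ee_pos: [0.5644, 0.068, 0.1558]
orientation: [0.707, -0.04, -0.705, -0.04]
contact_force: [1.2, -1.1, 0.6]
width: -0.0004
```

Emit:
carry_out:
  motion:
    - {"tx": -15, "ty": -38, "tz": 0, "twist": 0, "fingers": 1}
    - {"tx": -20, "ty": -36, "tz": 0, "twist": 0, "fingers": 1}
    - {"tx": -20, "ty": -20, "tz": 0, "twist": 0, "fingers": 1}
    - {"tx": 0, "ty": 0, "tz": 0, "twist": 0, "fingers": 1}

```text
t: 13.07
ee_pos: [0.5061, -0.0278, 0.154]
orientation: [-0.705, 0.042, 0.707, 0.041]
contact_force: [1.1, 1.3, -0.5]
width: -0.0001
```

```bash
python3 - <<'E'
from h import *
fx=np.array([.5619,.2610,0]);a=3.0289
X=np.array([np.cos(a),np.sin(a),0]);Y=np.array([-X[1],X[0],0])
p=bot.state()["ee_pos"]; ims=[]
for n in("top","scene"):
    c=bot.camera(n);pickle.dump(c,open(n+"4.pkl","wb")); f=lambda b,x,y,z:proj(c,np.array([b[0],b[1],0])+X*x+Y*y+[0,0,z])
    o=f(fx,.07,0,.03).astype(int)-[33,45]; s=6
    im=cv2.resize(c["frame"][o[1]:o[1]+90,o[0]:o[0]+66,::-1],None,fx=s,fy=s,interpolation=cv2.INTER_CUBIC)
    P=[f(fx,.107+i*.05,j*.03,.026) for i,j in((-1,-1),(1,-1),(1,1),(-1,1))]
    cv2.polylines(im,[((np.array(P)-o+.5)*s).astype(np.int32)],True,(0,255,255),1)
    ims.append(im)
cv2.imwrite("pics/ov4.png",np.hstack(ims)); print(p)
E
```

```text
[ 0.50613933 -0.02779922  0.15395842]
```

View pics/ov4.png

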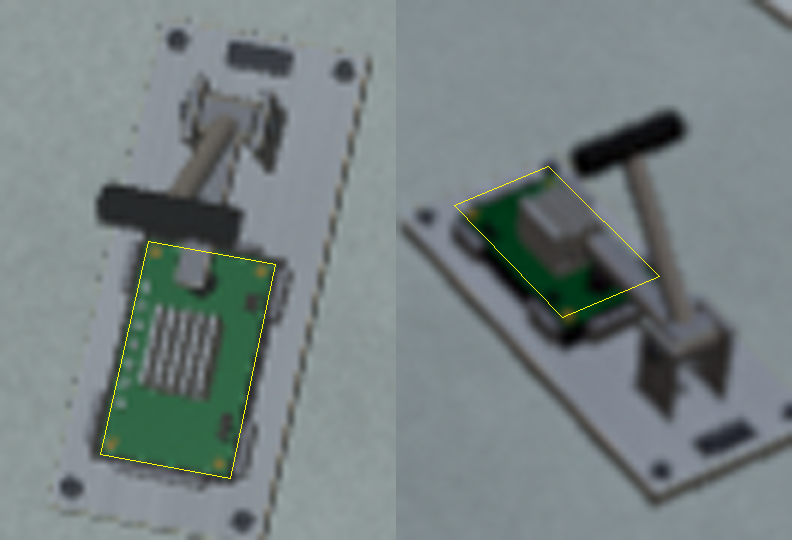

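The clamp is shut with its foot on the bare end of the board (195,275). The board outline is within about 1 mm of the nest centre. Next is the rocker at (0.466, -0.117).

Emit:
carry_out:
  motion:
    - {"tx": -14, "ty": -30, "tz": 0, "twist": 0, "fingers": 1}
    - {"tx": -14, "ty": -30, "tz": 0, "twist": 0, "fingers": 1}
    - {"tx": -12, "ty": -30, "tz": -10, "twist": 0, "fingers": 1}
    - {"tx": 0, "ty": 0, "tz": -20, "twist": 0, "fingers": 1}
    - {"tx": 0, "ty": 0, "tz": -20, "twist": 0, "fingers": 1}

```text
t: 13.58
ee_pos: [0.4703, -0.1156, 0.1056]
orientation: [0.707, -0.041, -0.705, -0.04]
contact_force: [-0.0, 0.1, -0.0]
width: -0.0003
```

Emit:
carry_out:
  motion:
    - {"tx": 0, "ty": 0, "tz": -15, "twist": 0, "fingers": 1}
    - {"tx": 0, "ty": 0, "tz": -10, "twist": 0, "fingers": 1}
    - {"tx": 0, "ty": 0, "tz": 0, "twist": 0, "fingers": 1}
    - {"tx": 0, "ty": 0, "tz": 0, "twist": 0, "fingers": 1}

```text
t: 13.92
ee_pos: [0.4692, -0.1139, 0.0797]
orientation: [-0.706, 0.039, 0.706, 0.04]
contact_force: [-0.7, -0.3, -0.1]
width: 0.0005
```

Emit:
carry_out:
  motion:
    - {"tx": -3, "ty": -3, "tz": -6, "twist": 0, "fingers": 1}
    - {"tx": 0, "ty": 0, "tz": -6, "twist": 0, "fingers": 1}
    - {"tx": 0, "ty": 0, "tz": -6, "twist": 0, "fingers": 1}
    - {"tx": 0, "ty": 0, "tz": -6, "twist": 0, "fingers": 1}
    - {"tx": 0, "ty": 0, "tz": -5, "twist": 0, "fingers": 1}

```text
t: 14.33
ee_pos: [0.467, -0.118, 0.0519]
orientation: [0.707, -0.04, -0.705, -0.04]
contact_force: [-4.3, 1.4, 39.0]
width: 0.0001
```

Emit:
carry_out:
  motion:
    - {"tx": 0, "ty": 0, "tz": 0, "twist": 0, "fingers": 1}
    - {"tx": 0, "ty": 0, "tz": 0, "twist": 0, "fingers": 1}

```text
t: 14.5
ee_pos: [0.467, -0.1179, 0.0525]
orientation: [0.707, -0.04, -0.705, -0.04]
contact_force: [0.2, 1.6, 9.6]
width: -0.0
```

Emit:
carry_out:
  motion:
    - {"tx": 0, "ty": 0, "tz": 15, "twist": 0, "fingers": 1}
    - {"tx": 0, "ty": 0, "tz": 30, "twist": 0, "fingers": 1}
    - {"tx": 0, "ty": 0, "tz": 35, "twist": 0, "fingers": 1}
    - {"tx": 0, "ty": 38, "tz": 20, "twist": 0, "fingers": 1}
    - {"tx": 0, "ty": 38, "tz": 0, "twist": 0, "fingers": 1}

```text
t: 14.92
ee_pos: [0.4686, -0.0438, 0.1557]
orientation: [0.709, -0.042, -0.703, -0.041]
contact_force: [1.5, 0.3, 0.2]
width: 0.0
```

Emit:
carry_out:
  motion:
    - {"tx": 0, "ty": 38, "tz": 0, "twist": 0, "fingers": 1}
    - {"tx": 0, "ty": 30, "tz": 0, "twist": 0, "fingers": 1}
    - {"tx": 0, "ty": 0, "tz": 0, "twist": 0, "fingers": 1}
    - {"tx": 0, "ty": 0, "tz": 0, "twist": 0, "fingers": 1}

```text
t: 15.25
ee_pos: [0.465, 0.0265, 0.1496]
orientation: [-0.705, 0.039, 0.707, 0.039]
contact_force: [-0.4, -0.1, -0.6]
width: -0.0004
```

```bash
python3 - <<'E'
from h import *
old=pickle.load(open("scene.pkl","rb"))["frame"]; s=bot.camera("scene"); t=bot.camera("top")
r=lambda im,x,y,w,h,k:cv2.resize(im[y:y+h,x:x+w,::-1],None,fx=k,fy=k,interpolation=cv2.INTER_CUBIC)
o=proj(s,[.4418,-.115,.05]).astype(int)
a=np.vstack([r(f,o[0]-22,o[1]-18,44,36,7) for f in(old,s["frame"])])
cv2.imwrite("pics/fin.png",np.hstack([a,cv2.resize(t["frame"][:,:,::-1],(480,504))])); print(bot.state())
E
```

```text
{'t': 15.35, 'joint_positions': array([-6.13747847e-02, -2.29913157e-01,  2.13018602e+00, -5.62366002e-04,
        1.24265071e+00,  1.62271206e+00]), 'qvel': array([-0.02078607,  0.00158221, -0.00532869,  0.00237436, -0.000442  ,
        0.00224866]), 'tau': array([ 7.25177564e-01, -2.44593716e+01, -3.49611676e+01,  2.65152619e-02,
        1.14797760e-02, -5.51288849e-05]), 'ee_pos': array([0.46534561, 0.02495777, 0.1497094 ]), 'orientation': array([-0.70550466,  0.04015466,  0.70644753,  0.03978277]), 'contact_force': array([-0.17225526,  0.48832342, -0.35028949]), 'ft_torque': array([ 0.0342894 , -0.04068764,  0.01812927]), 'width': -2.458722011651755e-05}
```

View pics/fin.png

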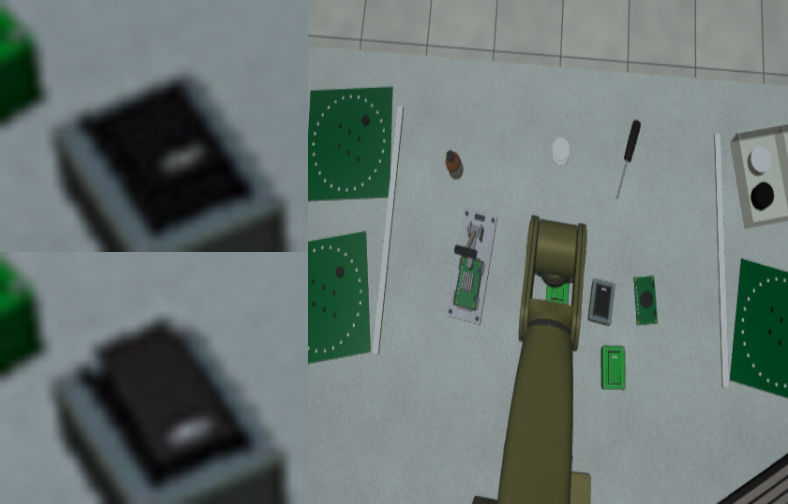

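The dash end is now down and the far end of the rocker stands up, so the power is on. The clamp is shut on the board, the other items are in place, and the arm is free at 150 mm.

```bash
python3 -c "
from workcell import bot
print(bot.sign_off())"
```

```text
the job is handed in; nothing more can be done
None
```

The job is done and handed in at about 15.4 s of the 59 s allowed; the hand-in gave no verdict. I threw the clamp open, laid the heat-sink board in the nest and let go. Then I threw the clamp shut and switched on the grey box's rocker last.

**Last checks, all from the pictures:**
- **Board:** it lies flat in the nest, with its outline within about 1 mm of the expected position. That was last checked closely just after the clamp shut. The final wide view shows it still there.
- **Clamp:** it is shut, with its foot on the board's bare end.
- **Rocker:** the end with the white dash is down, so the power is on.
- **Other items:** the coil board, spool, bottle and screwdriver look unmoved by eye; I did not measure them.
- **Arm:** it stands clear at 150 mm and reads almost no force.

**What disagreed:**
- **Cameras:** the scene camera placed the nest 2–3 mm away from the top camera. The offset was the same for the board and the nest, so I used the top camera.
- **Rocker press:** the force peaked at about 39 N at the end of the rocker's travel, just under the 40 N limit on the arm and gripper body.

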